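# Bring the basket's bow round to the post and set the wheel brake

## Task

On the banding wheel sits an unfired clay basket. Push the wheel round by its arms until the bow on the basket points straight at the little pointed steel post, then push the brake lever all the way over to its far stop, leaving the bow pointing at the post. Nothing is picked up: do not touch the clay basket itself, and leave the post and everything else on the table where it stands.

Things in the scene. Friction and masses are not known exactly. Their poses are not given: they have to be found in the camera images.
- wheel_base: The fixed foot of the banding wheel, dark steel, 150 mm across, standing on the table. Origin on the table, on the wheel's upright turning axis. A low bar (34 mm wide, 10 mm high) runs from it along its -y axis to a brake post (32 mm across, 38 mm high) whose axis stands at y = -190 mm in this frame.
- wheel (a joint): Angle of the banding wheel about its upright axis, rad, relative to the foot; grows anticlockwise seen from above; turns freely either way past a full turn. Friction holds it where it is left (1 to 2 N on an arm turns it). Aluminium disc 170 mm across, top face 80 mm above the table, with four push arms at right angles below it; at 0 one arm lies along the foot's +x.
- wheel_arm (a point): Centre of the black ball (20 mm across) at the end of one of the four push arms (the one along the foot's +x at wheel angle 0), 145 mm from the axis, 56 mm above the table. The arms are level steel bars 12 mm thick, centre line 56 mm above the table, sticking out from under the disc.
- brake (a joint): Angle of the brake lever, rad: 0 to 0.15 at the start (off), 1.2 at its far stop (locked). Grows anticlockwise seen from above about the brake post's axis. In the foot's frame it points at -124 degrees from +x when 0 (towards the robot) and at -56 degrees when 1.2 (away from it). Stays where it is left (about 0.7 N moves it); it does not grip or turn the wheel.
- brake_tip (a point): Centre of the black ball (22 mm across) at the end of the brake lever, 85 mm from the brake post's axis. The lever is a level steel bar 12 mm thick, centre line 47 mm above the table.
- basket: Small unfired grey clay basket standing loose on the middle of the wheel, riding round with it: bowl 92 mm across and 55 mm high, a hoop handle over it to 112 mm above its foot. Origin at the centre of its underside, 80 mm above the table; z up; the bow is on its +x side. Not to be touched.
- bow (a point): The clay bow, about 60 mm wide, on the rim of the basket at one foot of the hoop; this point is 55 mm out from the basket's centre along its +x, 56 mm above its foot.
- post: Small loose steel post: round foot 48 mm across, 10 mm thick, with a 10 mm rod ending in a point 72 mm high. Stands on the table 190 to 230 mm from the wheel's axis. Origin at the centre of its underside.
- post_tip (a point): The point at the top of the post, 72 mm above the table.
- slip_cup: Bystander: open pale cup 60 mm across, 55 mm high, standing near the wheel as the post does.
- glaze_jar: Bystander: small grey jar 48 mm across, 60 mm high, with white cap.
- fettling_brush: Bystander: brush 170 mm long, lying to the left of the wheel.
- wood_block: Bystander: wood block 90 x 55 x 35 mm.
- water_bottle: Bystander: clear bottle 66 mm across, 190 mm high, to the left.
- small_basket: Bystander: a smaller pale clay basket with hoop handle and no bow, on a plaster slab to the right.
- modelling_tool: Bystander: scraper 190 mm long with wooden handle and broad steel blade, lying to the right.
Not all that is in view belongs to the job. Leave any black or purple look-alike of the post alone.

How it is judged:
By the outcome, as a careful person would: the job done as asked, in the order asked, and still so for the second after the job is handed in, with the robot touching nothing.
It also fails if it takes over 54 s, if anything falls off the work surface, if the arm or the gripper's body presses on something with over 40 N, if the wrist force passes 120 N, or if a joint passes its speed limit or range.

## Robot

A 7-joint arm with a two-finger parallel gripper is mounted at the origin on the work surface. World frame = base frame: x ahead of the robot, y to its left, z up, the work surface at z = 0. Lengths are in m, angles in rad, forces in N, time in s.
With the tool pointing down it reaches from about 0.425 to 0.925 m from the base axis. Payload 6.8 kg.
Tool frame: the origin (TCP) lies on the front face of the gripper's body, between the roots of the fingers; the fingertips stand 73 mm ahead of it and the grasp point (between the pads) lies 54 mm ahead of it; z points along the fingers, y is the direction in which the jaws open and shut (so a half turn about z gives the same grasp; the last joint's range is limited). The gripper opens to 85 mm and grips with 20 to 120 N. Pads are 22 mm wide; open, the fingers measure 114 mm over their backs; the gripper's body (76 mm by 85 mm) begins 54 mm behind the grasp point. The pads swing forward as they close: fully open they stand 13 mm farther back than shut.
Start: joints at [1.221, 0.477, 0.022, 1.555, -0.011, 1.109, -0.083], TCP at [0.162, -0.655, 0.304] pointing down, gripper open.
Joint ranges: [-2.96, 2.96], [-0.34, 2.1], [-1.41, 1.46], [0.24, 2.44], [-1.37, 4.51], [0.17, 1.92], [-2.96, 2.96]. Speed limits (rad/s): [2.39, 2.39, 3.14, 3.14, 3.14, 3.14, 3.14].

## Interface

Orientations are given as a rotation vector (axis times angle).
In Python, from bench import * gives the robot as it stands.
- The arm moves only by the tool jog_arm, never from a script. Its argument "plan" is a list of rows, each a list of 2 entries, a list of its own where there are three numbers: the shift along the world's x, y, z in cm, then the turn about the world's z in rad. In form: [[[tx, ty, tz], twist], ...]. A call has 1 to 12 rows; each row shifts and turns the commanded pose from where the row before left it; what a row does not reach is not made up. A row lasts 1/10 s, in which the tool goes at most 50 mm and 8.59 degrees, less where a joint would pass 70% of its speed; a pose out of reach is approached as far as the arm can. A call is refused whole if a number of a shift passes 5 or a number of a turn 0.15, either way. A call with a gripper value outside its range is refused whole. "hand" is the finger opening in cm, from 0 to 8.54, set as the call begins (left out, the last holds). The fingers move at their own pace and stop on an object; "grip_force" is the grip in N (left out, the last holds). Time passes only in rows, so rows that do not move let the fingers close. It gives the time, the measured TCP pose, the force and the opening at its end, in the units of the state.
- get_obs(): the state, without advancing time (a new reading comes with each control period).
- grab_frame(name): name is "side" or "top"; returns the picture (400x640x3 uint8, red, green, blue); there is no depth.
- get_calibration(name): a dict with "intrinsics" (3x3 intrinsics, pixels), "xyz" and "orientation" of the camera in the world. Camera axes: x right, y down, z forward; pixel columns grow to the right and rows downward; lengths in m; the calibration is good to about 2 mm. A picture is of the moment at which its call begins. get_calibration takes no time and is no camera call.
- hand_in(): hands the job in, once; it reports no verdict.
The state is a dict: "clock": time; "joints": joint angles; "qvel": joint speeds; "tau": joint torques, N m; "tcp_pos": TCP position; "orientation": TCP orientation; "contact_force": force on the tool from outside, world axes, zero at the start; "moment": the same for the moment, N m; "grip_width": finger opening in m.
Only numpy, scipy, OpenCV 4.12 (cv2) and the standard library are available. Lean on these libraries where they do the work, as an engineer would, in place of code of your own. Each camera call takes 0.05 s, during which the arm holds its last target. There are 200 camera calls.

## Working session

There is one attempt and no reset: what is moved stays moved. The work goes in short steps, Python scripts to look and compute and a tool call to move; the robot and the scene stay as the last step left them, time stands still between calls to the robot, and variables do not carry over. Pictures are saved under pics/ and viewed, about 8 in all and at most 12, crops included, and the job is handed in when it is done.

Besides the shell and the picture viewer there is one more tool, called after "Request:" in YAML: its name, and indented under it one key for each argument. jog_arm: Moves the arm, as the interface text tells. Its arguments: {"type":"object","properties":{"plan":{"type":"array","items":{"type":"array"}},"hand":{"type":"number"},"grip_force":{"type":"number"}},"required":["plan"]}

```bash
mkdir -p pics; python3 - <<'E'
from bench import *
import cv2
o=get_obs();print(o)
for n in("side","top"):
    c=get_calibration(n);print(n,c)
    cv2.imwrite(f"pics/{n}0.png",cv2.cvtColor(grab_frame(n),cv2.COLOR_RGB2BGR))
E
```

```text
{'clock': 0.0, 'joints': array([ 1.22089787,  0.47782493,  0.02233693,  1.55644209, -0.01154118,
        1.10932192, -0.08308027]), 'qvel': array([ 4.65088382e-04, -1.05907732e-03,  8.97982389e-04,  1.38041458e-03,
       -1.46837167e-03, -1.50129455e-03, -8.69479401e-05]), 'tau': array([-8.23574919e-04, -5.96447611e+01,  1.60752878e+00, -2.81188792e+01,
        1.23426921e-02,  9.54771938e-03,  2.45334155e-05]), 'tcp_pos': array([ 0.16152324, -0.65491346,  0.30291284]), 'orientation': array([-3.11682929e+00, -3.78709412e-01,  5.12086380e-04]), 'contact_force': array([-0.19422858, -0.46676325,  0.13714664]), 'moment': array([-0.04971724, -0.01096165,  0.01711758]), 'grip_width': 0.08543515215801194}
side {'intrinsics': array([[382.78734556,   0.        , 310.86351689],
       [  0.        , 382.78734556, 200.14059813],
       [  0.        ,   0.        ,   1.        ]]), 'xyz': array([0.33133275, 0.74768068, 1.01681387]), 'orientation': array([-0.40980743,  2.81528452, -1.04280613])}
top {'intrinsics': array([[367.68052725,   0.        , 319.04336164],
       [  0.        , 367.68052725, 202.76404591],
       [  0.        ,   0.        ,   1.        ]]), 'xyz': array([0.4433975 , 0.01442363, 1.25100553]), 'orientation': array([-2.19951642,  2.15767004, -0.13116491])}
```

View pics/top0.png

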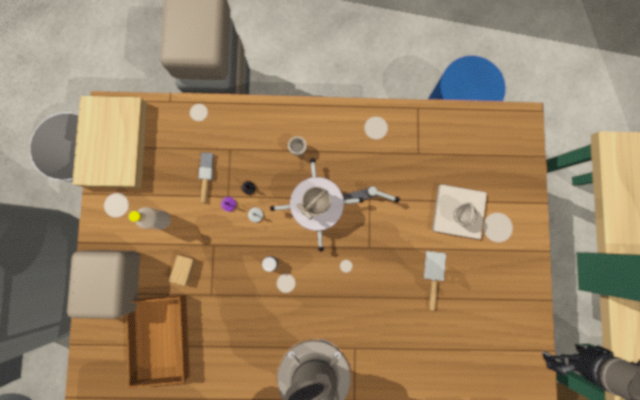

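View pics/side0.png

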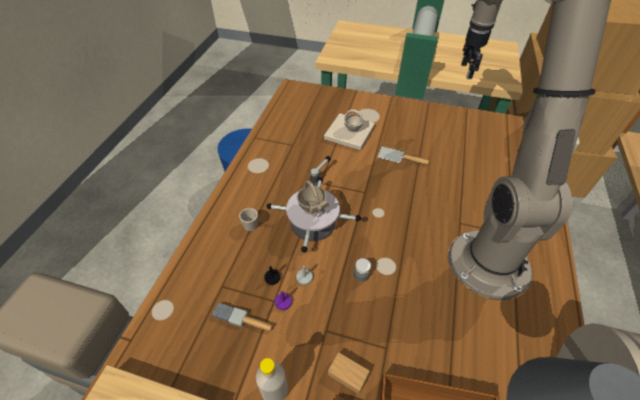

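The top view shows the wheel at about (316,204), the steel post at (255,215), and black and purple look-alikes at (249,187) and (229,204). The brake post is at (372,191) and the lever ball at (397,200). The bow isn't clear at this scale, so I'll zoom in on both views.

```bash
cat > h.py <<'E'
import numpy as np,cv2
from bench import *
from scipy.spatial.transform import Rotation as R
def cam(n):
    c=get_calibration(n);return c["intrinsics"],np.array(c["xyz"]),R.from_rotvec(c["orientation"]).as_matrix()
def ray(n,u,v):
    K,t,M=cam(n);return t,M@np.linalg.solve(K,[u,v,1.])
def onz(n,u,v,z):
    t,d=ray(n,u,v);return (t+d*(z-t[2])/d[2])[:2]
def proj(n,p):
    K,t,M=cam(n);q=K@(M.T@(np.array(p)-t));return q[:2]/q[2]
E
python3 - <<'E'
from h import *
a=cv2.imread("pics/top0.png")[140:265,225:410];b=cv2.imread("pics/side0.png")[145:290,230:380]
a=cv2.resize(a,None,fx=4,fy=4,interpolation=cv2.INTER_CUBIC)
b=cv2.resize(b,None,fx=4,fy=4,interpolation=cv2.INTER_CUBIC)
cv2.imwrite("pics/topc.png",a);cv2.imwrite("pics/sidec.png",b)
E
```

```text
(no output)
```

View pics/topc.png

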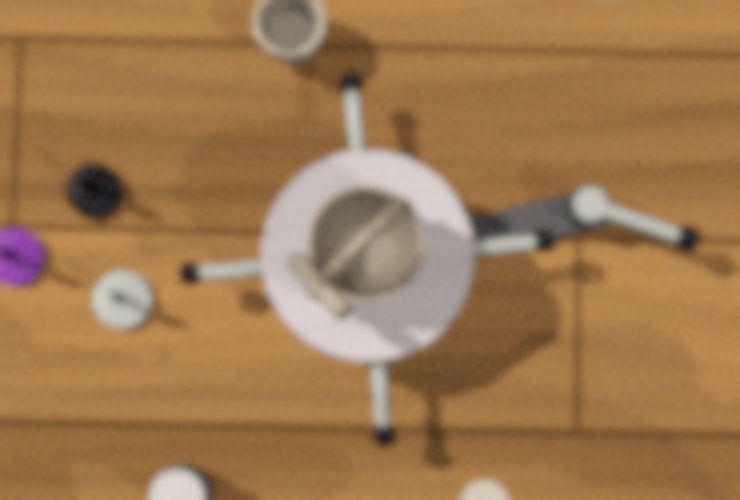

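View pics/sidec.png

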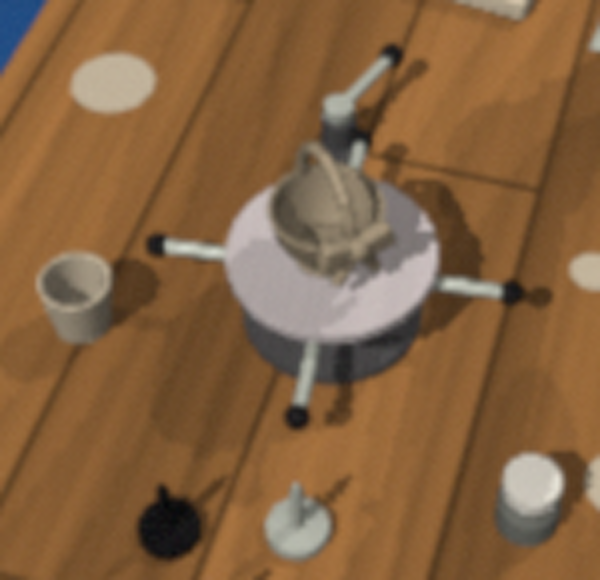

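```bash
cat > m.py <<'E'
from h import *
T=lambda x,y:(225+(x+.5)/4-.5,140+(y+.5)/4-.5)
S=lambda x,y:(230+(x+.5)/4-.5,145+(y+.5)/4-.5)
def tri(a,b):
    A=[];B=[]
    for n,p in(("top",a),("side",b)):
        t,d=ray(n,*p);d/=np.linalg.norm(d);P=np.eye(3)-np.outer(d,d);A.append(P);B.append(P@t)
    return np.linalg.solve(sum(A),sum(B))
E
python3 - <<'E'
from m import *
bt=[(190,273),(351,81),(545,240),(384,437)];bs=[(298,416),(157,244),(360,138),(513,292)]
P=np.array([onz("top",*T(*p),.056) for p in bt]);Q=np.array([onz("side",*S(*p),.056) for p in bs])
print(P,Q,P.mean(0),Q.mean(0),sep="\n")
for X in(P,Q):
    d=X-X.mean(0);print("ang",np.degrees(np.arctan2(d[:,1],d[:,0])),np.hypot(*d.T))
print("disc",onz("top",*T(367,256),.08))
print("bow",tri(T(322,286),S(352,244)),onz("top",*T(322,286),.136),onz("side",*S(352,244),.136))
print("rim c",onz("top",*T(365,240),.135))
print("post foot",onz("top",*T(122,299),.01),onz("side",*S(298,527),.01),"tip",onz("side",*S(296,482),.072),onz("top",*T(117,296),.072))
print("bpost",onz("top",*T(590,204),.038+.015),onz("side",*S(340,104),.053),"btip",onz("top",*T(687,238),.047),onz("side",*S(391,55),.047))
print("black",onz("top",*T(95,190),.01),"purple",onz("top",*T(17,256),.01),"jar",onz("top",*T(178,492),.06),"cup",onz("top",*T(289,24),.055))
E
```

```text
[[ 0.54485718  0.14474933]
 [ 0.70666839  0.01699611]
 [ 0.57777701 -0.14456244]
 [ 0.4152439  -0.01545702]]
[[ 0.54427852  0.14694628]
 [ 0.70544919  0.01953232]
 [ 0.57878905 -0.14257396]
 [ 0.4153335  -0.01333522]]
[5.61136621e-01 4.31495761e-04]
[0.56096257 0.00264236]
ang [  96.43591073    6.49353388  -83.45302977 -173.78467033] [0.14523312 0.14647143 0.14594569 0.14675534]
ang [  96.59510841    6.66740962  -83.0014898  -173.73888269] [0.14526521 0.14547047 0.1463064  0.14650293]
disc [0.55928471 0.00129849]
bow [0.53244501 0.03612016 0.13259329] [0.53015113 0.03568007] [0.533716   0.03910085]
rim c [0.56608186 0.00367358]
post foot [0.52564314 0.2062337 ] [0.52512175 0.21157039] tip [0.5253568  0.21060992] [0.52386122 0.2007257 ]
bpost [ 0.60871868 -0.18193073] [ 0.60815258 -0.1806874 ] btip [ 0.58285775 -0.2635089 ] [ 0.58277048 -0.26083705]
black [0.61782241 0.2323656 ] purple [0.5602497 0.2958228] jar [0.36883034 0.14843311] cup [0.75380562 0.06937035]
```

Measurements so far:
- **Wheel:** axis at about (0.561, 0.0015), arms at 6.5° + 90k.
- **Bow and post:** bow at about 130°, post at about (0.525, 0.209), which is at 99.8°. The wheel needs roughly 32° clockwise.
- **Brake:** post at (0.608, -0.182), lever at -108°, far stop at about -41.5°.

I'll push the far arm in -y, since that side is clear of the post and the cup.

Request:
jog_arm:
  plan:
    - [[2.9,3.9,0],-0.02]
    - [[2.9,3.9,0],-0.02]
    - [[2.9,3.9,0],-0.02]
    - [[2.9,3.9,0],-0.02]
    - [[2.9,3.9,0],-0.02]
    - [[2.9,3.9,0],-0.02]
    - [[2.9,3.9,0],-0.02]
    - [[2.9,3.9,0],-0.02]
    - [[2.9,3.9,0],-0.02]
    - [[2.9,3.9,0],-0.02]
    - [[2.9,3.9,0],-0.02]
    - [[2.9,3.9,0],-0.02]
  hand: 0
  grip_force: 40

```text
clock: 1.3
tcp_pos: [0.5103, -0.1857, 0.3038]
orientation: [3.142, 0.001, -0.001]
contact_force: [0.8, -1.3, -0.1]
grip_width: -0.0002
```

Request:
jog_arm:
  plan:
    - [[3.0,4.0,0],0]
    - [[3.0,4.0,0],0]
    - [[3.0,4.0,0],0]
    - [[3.0,4.0,0],0]
    - [[3.0,4.0,0],0]
    - [[3.0,4.0,0],0]
    - [[0,0.3,-4],0]
    - [[0,0,-4],0]
    - [[0,0,-4],0]
    - [[0,0,-3],0]
    - [[0,0,0],0]

```text
clock: 2.4
tcp_pos: [0.6863, 0.055, 0.1484]
orientation: [3.14, 0.003, -0.016]
contact_force: [-0.6, -0.7, -0.6]
grip_width: 0.0
```

Request:
jog_arm:
  plan:
    - [[0,0,-1.5],0]
    - [[0,0,-1.5],0]
    - [[0,-0.9,0],0]
    - [[0,-0.9,0],0]
    - [[0,-0.8,0],-0.05]
    - [[0.1,-0.8,0],-0.05]
    - [[0.1,-0.8,0],-0.05]
    - [[0,-0.8,0],-0.05]
    - [[0,-0.8,0],-0.05]
    - [[-0.1,-0.8,0],-0.05]
    - [[-0.1,-0.8,0],-0.05]
    - [[0,-0.6,0],-0.05]

```text
clock: 3.6
tcp_pos: [0.69, -0.0257, 0.125]
orientation: [-3.078, 0.627, -0.002]
contact_force: [-1.3, 0.6, 1.2]
grip_width: -0.0002
```

```bash
python3 - <<'E'
from h import *
f=cv2.cvtColor(grab_frame("top"),cv2.COLOR_RGB2BGR);cv2.imwrite("pics/top1.png",f)
cv2.imwrite("pics/topc1.png",cv2.resize(f[140:265,225:410],None,fx=4,fy=4,interpolation=cv2.INTER_CUBIC))
E
```

```text
(no output)
```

View pics/topc1.png

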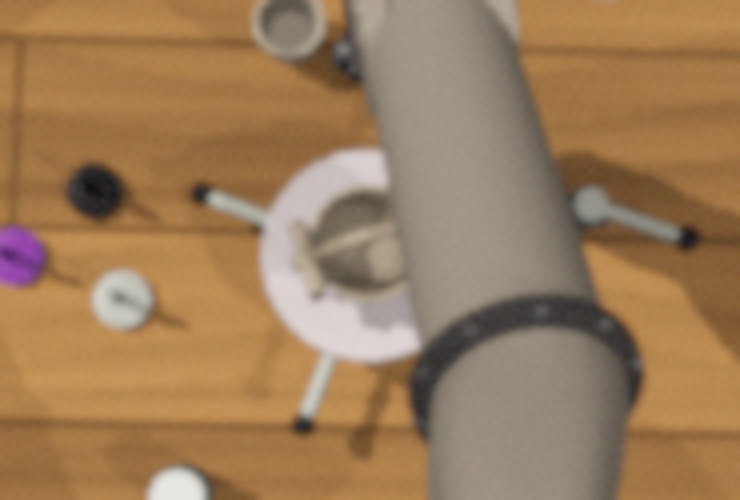

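The wheel has turned: its left ball is now at (202,193), its bottom ball at (303,425), and the bow spans (297,222) to (316,298). The post is unmoved at (122,299).

```bash
python3 - <<'E'
from m import *
C=np.array([.561,.0015]);ang=lambda v:np.degrees(np.arctan2(v[1],v[0]))
w=lambda x,y,z:onz("top",*T(x,y),z)
for p in[(202,193),(303,425)]:print("ball",ang(w(*p,.056)-C))
for a,b in[((292,258),(350,312)),((297,222),(316,298))]:
    A,B=w(*a,.136),w(*b,.136);m=(A+B)/2;d=B-A
    print("bow",m,"from axis",ang(m-C),"normal",ang(np.array([d[1],-d[0]])),ang(np.array([-d[1],d[0]])),np.hypot(*d))
print("hoop foot line0",ang(w(328,282,.136)-w(405,202,.136)), "rimc",w(366,240,.135),w(366,244,.135))
P=np.array([.5253,.2095]);print("post",ang(P-C))
# rim fit: greyish-brown darker basket on bright disc
for n in(0,1):
    f=cv2.imread(f"pics/top{n}.png");print(n)
    s=f[195:202,300:325];print(cv2.cvtColor(s,cv2.COLOR_BGR2GRAY)[3])
E
```

```text
ball 69.84820226156887
ball 160.52939518666525
bow [0.5309271  0.03648868] from axis 130.67918060074814 normal 138.14151164794757 -41.85848835205244 0.06034652699697662
bow [0.54982653 0.04792269] from axis 103.53310456972207 normal 105.27500588002641 -74.72499411997359 0.05991310818628245
hoop foot line0 137.38440733625805 rimc [0.56609744 0.00291034] [0.56302713 0.00285205]
post 99.73904657575672
0
[190 185 167 133 107 100  97 105 107 109 112 121 129 136 150 161 162 155
 141 138 138 140 143 142 142]
1
[155 136 124 113 104 102 102 105 111 121 129 140 153 159 166 169 167 160
 156 151 149 148 144 133 124]
```

Request:
jog_arm:
  plan:
    - [[-0.2,-0.6,0],-0.05]
    - [[-0.2,-0.6,0],-0.05]
    - [[0,0,0],0]
    - [[0.4,1.0,0],0]
    - [[0.4,1.0,0],0]
    - [[0,0,4],0]
    - [[0,0,4],0]
    - [[0,0,4],0]
    - [[0,0,4],0]
    - [[0,0,3],0]
    - [[-1.5,-4,0],0.1]
    - [[-2.5,-4,0],0.1]

```text
clock: 4.85
tcp_pos: [0.6553, -0.0935, 0.3154]
orientation: [-3.108, 0.45, -0.006]
contact_force: [0.2, -1.8, -0.9]
grip_width: -0.0001
```

Request:
jog_arm:
  plan:
    - [[-2.5,-4,0],0.1]
    - [[-2.5,-4,0],0.1]
    - [[-2.5,-4,0],0]
    - [[-2.5,-4,0],0]
    - [[-1,-4,0],0]
    - [[0,-4,0],0]
    - [[0,0,0],0]

```text
clock: 5.55
tcp_pos: [0.5422, -0.3423, 0.3139]
orientation: [3.134, -0.165, -0.0]
contact_force: [0.8, 0.1, -0.5]
grip_width: -0.0002
```

```bash
python3 - <<'E'
from h import *
f=cv2.cvtColor(grab_frame("top"),cv2.COLOR_RGB2BGR);cv2.imwrite("pics/top2.png",f)
g=cv2.cvtColor(grab_frame("side"),cv2.COLOR_RGB2BGR);cv2.imwrite("pics/side2.png",g)
r=lambda a:cv2.resize(a,None,fx=4,fy=4,interpolation=cv2.INTER_CUBIC)
a=r(f[140:265,225:410]);b=r(g[145:290,230:380])
cv2.imwrite("pics/topc2.png",a);cv2.imwrite("pics/sidec2.png",b)
E
```

```text
(no output)
```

View pics/topc2.png

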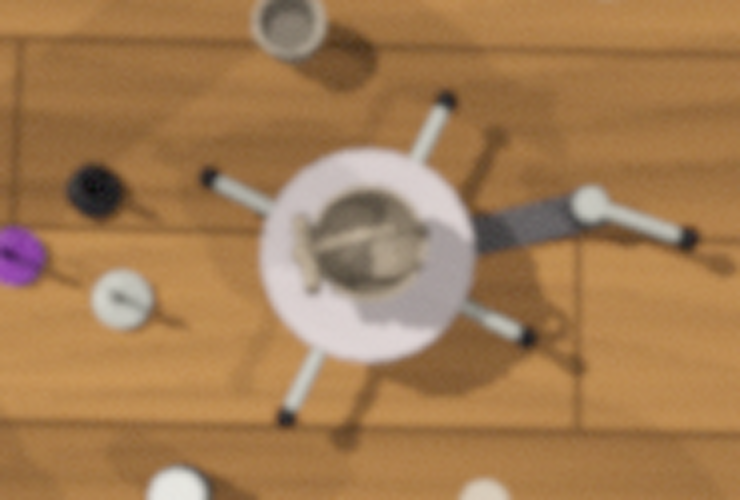

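View pics/sidec2.png

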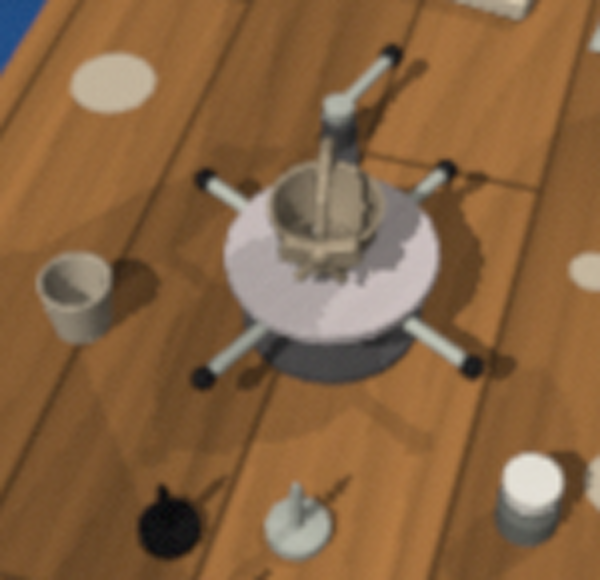

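Both views are now unobstructed. In the top crop the balls are at (210,178), (447,101), (528,338) and (287,417), with the bow centred near (307,253). In the side crop the bow knot is at (320,247), the hoop is seen edge-on up to (325,141), and the rim spans u 272–382.

```bash
python3 - <<'E'
from m import *
ang=lambda v:np.degrees(np.arctan2(v[1],v[0]))
w=lambda x,y,z:onz("top",*T(x,y),z)
s=lambda x,y,z:onz("side",*S(x,y),z)
P=np.array([w(*p,.056) for p in[(210,178),(447,101),(528,338),(287,417)]]);C=P.mean(0)
Q=np.array([s(*p,.056) for p in[(203,378),(206,180),(447,171),(472,366)]]);C2=Q.mean(0)
print(C,C2,[ang(p-C) for p in P],[ang(p-C2) for p in Q])
C=(C+C2)/2
for nm,f,rc,bw,ap in[("top",w,(366,242),(307,253),None),("side",s,(327,207),(320,247),(325,143))]:
    c=f(*rc,.135);b=f(*bw,.136);print(nm,"rim",c,"bow",b,"dir",ang(b-c),"from axis",ang(b-C), np.hypot(*(b-c)))
    if ap: a=f(*ap,.190);print("apex",a,ang(b-a))
A,B=w(303,217,.136),w(314,290,.136);d=B-A;print("normal top",ang(np.array([d[1],-d[0]])))
A,B=s(280,243,.136),s(358,250,.136);d=A-B;print("normal side",ang(np.array([-d[1],d[0]])),np.hypot(*d))
print("hoop feet",ang(w(312,251,.136)-w(425,233,.136)))
pt=np.array([.5253,.209]);print("post from axis",ang(pt-C),"from rim",ang(pt-np.array([.564,.003])))
# side-view image check: project line from axis/centre to post_tip
for z in(.136,.19):print(np.array(proj("side",[*C,z])-[230,145])*4, np.array(proj("top",[*C,z])-[225,140])*4)
E
```

```text
[5.60512527e-01 1.40323965e-05] [0.56049965 0.00401055] [np.float64(64.37637731701724), np.float64(-25.530569791680648), np.float64(-115.72917943661554), np.float64(154.2287755785951)] [np.float64(64.01216809414825), np.float64(-25.65623692732539), np.float64(-116.08070378097115), np.float64(154.5929621544908)]
top rim [0.56456207 0.00288119] bow [0.55511534 0.04764621] dir 101.91625418237302 from axis 96.73714766621472 0.045750933568653875
side rim [0.56261349 0.00814504] bow [0.55590012 0.04863099] dir 99.41511197299606 from axis 95.64256852922587 0.04103877692193117
apex [ 0.5679231  -0.00616242] 102.37592892057245
normal top 99.82986257595144
normal side 99.62864748934638 0.05890792433725653
hoop feet 100.2674565565523
post from axis 99.6529363155902 from rim 100.6398056036898
[330.41273429 199.46096602] [365.55482324 245.6704251 ]
[329.89038189 151.18447004] [366.53054003 237.91701899]
```

The bow's heading estimates average about 100.5° (99.4–102.4°). The post lies at 99.7° from the axis and 100.6° from the basket centre, so the wheel is aligned. Next is the brake: I'll go down on the near side of the lever.

Request:
jog_arm:
  plan:
    - [[0,4.8,-2],0]
    - [[0.2,4.9,0],0]
    - [[0,0,-5],0]
    - [[0,0,-5],0]
    - [[0,0,-4],0]
    - [[0,0,-3],0]
    - [[0,0,-2],0]
    - [[0,0,0],0]

```text
clock: 6.45
tcp_pos: [0.5448, -0.2378, 0.1019]
orientation: [-3.135, 0.148, 0.008]
contact_force: [-0.7, 0.3, -0.1]
grip_width: -0.0001
```

Request:
jog_arm:
  plan:
    - [[1,0,0],0]
    - [[1,-0.2,0],0]
    - [[1,-0.3,0],0]
    - [[1,-0.3,0],0]
    - [[1,-0.2,0],0]
    - [[1,-0.2,0],0]
    - [[0.8,0,0],0]
    - [[0.8,0.1,0],0]
    - [[0.8,0.2,0],0]
    - [[0.8,0.3,0],0]
    - [[0,0,0],0]

```text
clock: 7.55
tcp_pos: [0.6392, -0.2461, 0.1048]
orientation: [-3.138, 0.152, -0.003]
contact_force: [0.4, 1.1, -0.4]
grip_width: 0.0
```

Next I'll push along the tangent until the force rises at the stop.

Request:
jog_arm:
  plan:
    - [[0.3,0.3,0],0]
    - [[0.3,0.3,0],0]
    - [[0.2,0.2,0],0]
    - [[0,0,0],0]

```text
clock: 7.95
tcp_pos: [0.6458, -0.2393, 0.1048]
orientation: [3.137, -0.154, 0.0]
contact_force: [0.6, -0.8, 0.2]
grip_width: 0.0
```

Request:
jog_arm:
  plan:
    - [[0.2,0.2,0],0]
    - [[0.2,0.2,0],0]
    - [[0,0,0],0]

```text
clock: 8.25
tcp_pos: [0.647, -0.2384, 0.1045]
orientation: [3.134, -0.158, -0.008]
contact_force: [-8.0, -5.8, 4.7]
grip_width: -0.0001
```

The reaction of about 11 N is against the push direction, so the lever is on its stop. Backing off and checking.

Request:
jog_arm:
  plan:
    - [[-0.8,-1.0,0],0]
    - [[-1.0,-1.5,0],0]
    - [[-1,-1.5,0],0]
    - [[0,0,4],0]
    - [[0,0,5],0]
    - [[0,0,5],0]
    - [[0,-4,4],0]
    - [[-2,-4,0],0]
    - [[-2,-4,0],0]
    - [[-2,-4,0],0]
    - [[-2,-4,0],0]
    - [[0,0,0],0]

```text
clock: 9.45
tcp_pos: [0.5342, -0.4802, 0.2798]
orientation: [3.131, -0.174, -0.005]
contact_force: [-0.8, -0.2, -0.6]
grip_width: -0.0002
```

```bash
python3 - <<'E'
from h import *
f=cv2.cvtColor(grab_frame("top"),cv2.COLOR_RGB2BGR)
g=cv2.cvtColor(grab_frame("side"),cv2.COLOR_RGB2BGR)
r=lambda a:cv2.resize(a,None,fx=4,fy=4,interpolation=cv2.INTER_CUBIC)
cv2.imwrite("pics/topc3.png",r(f[140:265,225:410]));cv2.imwrite("pics/sidec3.png",r(g[145:290,230:380]))
E
```

```text
(no output)
```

View pics/topc3.png

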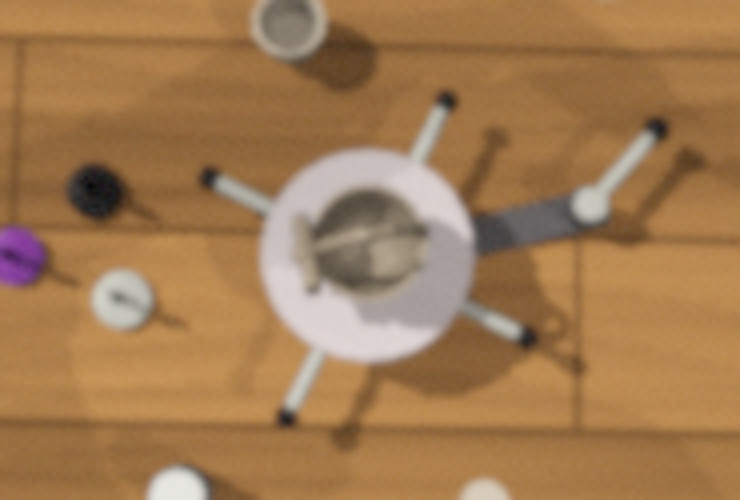

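View pics/sidec3.png

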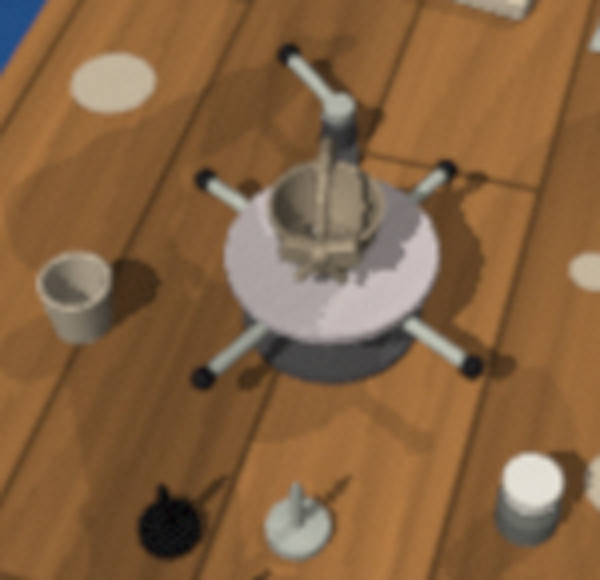

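The wheel, bow and post are unchanged, and the lever ball has moved over to (655,129) in the top crop. I'll check the lever angle and hand in if it's at the stop.

```bash
python3 - <<'E'
from m import *
a=lambda v:np.arctan2(v[1],v[0])
q=np.array([.6085,-.1813])
t0=(onz("top",*T(687,238),.047)+onz("side",*S(391,55),.047))/2
t1=(onz("top",*T(655,129),.047)+onz("side",*S(289,54),.047))/2
foot=a(q-np.array([.5607,.002]))+np.pi/2
b0,b1=[a(t-q)-foot+np.radians(124) for t in(t0,t1)]
print(t1,b0,b1,b1-b0)
if b1>1.14: hand_in();print("handed in")
E
```

```text
[ 0.67364394 -0.23648613] 0.030786962003111817 1.2062825320580859 1.175495570054974
the job is handed in; nothing more can be done
handed in
```

The bow now points at the steel post and the brake lever is on its far stop. The job was handed in at about 9.6 s on the robot's clock.

- **Wheel:** I pushed it round about 32° clockwise by its far arm. Six estimates of the bow's heading ranged from 99.4° to 102.4°, averaging about 100.5°. The post lies at about 99.7° seen from the wheel's axis and 100.6° from the basket's centre.
- **Disagreement in the checks:** the line from the wheel's axis to the bow reads only about 96°. I put this down to the basket sitting roughly 4 mm off the axis, and went by the basket's own heading instead.
- **Brake:** I pushed the lever until it pushed back with about 11 N. From the pictures its angle is then 1.21 rad against the 1.2 rad stop, so it is fully over.
- **Last look:** the bow was unchanged after braking. The post and its look-alikes, the cup and the jar stood where they were in the part of the scene I rechecked. I didn't recheck the bystanders outside that area. The arm had been backed off and was touching nothing.

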